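# Open a stuck storage jar and lay its lid down

### The arm

A 7-joint arm with a two-finger parallel gripper is mounted at the origin on a cart in front of the work surface, level with it; the furniture and walls round the work are solid. World frame = base frame: x ahead of the robot, y to its left, z up, the work surface at z = 0. Lengths are in m, angles in rad, forces in N, time in s.
With the tool pointing down it reaches from about 0.4 to 0.875 m from the base axis. Payload 6.5 kg.
Tool frame: the origin (TCP) lies on the centre line of the jaws, within the pads' length; the fingertips stand 22 mm ahead of it and the grasp point (between the pads) lies 3 mm ahead of it (robot.tip_extent is the distance from the TCP to the fingertips, in m); z points along the fingers, y is the line along which they close (so a half turn about z gives the same grasp; the last joint's range is limited). The gripper opens to 85 mm and grips with 20 to 120 N. Pads are 22 mm wide; open, the fingers measure 114 mm over their backs; the gripper's body (76 mm by 85 mm) begins 54 mm behind the grasp point. The pads swing forward as they close: fully open they stand 13 mm farther back than shut.
Start: joints at [-1.403, 0.536, -0.004, 1.538, 0.003, 1.067, -0.071], TCP at [0.151, 0.632, 0.253] pointing down, gripper open.
Joint ranges: [-2.7, 2.7], [-0.37, 2.16], [-1.27, 1.26], [0.24, 2.4], [-1.31, 4.45], [0.19, 1.91], [-2.76, 2.76]. Speed limits (rad/s): [2.39, 2.39, 3.14, 3.14, 3.14, 3.14, 3.14].

### API

Orientations are given as a unit quaternion [w, x, y, z].
In Python, from workcell import robot gives the robot as it stands. The module is installed in compiled form; this text tells all that it offers.
- The arm moves only by the tool jog_arm, never from a script. Its argument "commands" is a list of rows, each an object with "dp": the shift along the tool's x, y, z in mm, a list of three; "turn": the turn about the tool's z in degrees. In form: [{"dp": [tx, ty, tz], "turn": turn}, ...]. A call has 1 to 10 rows; each row is the pose to reach, as a shift and turn from the pose commanded when the call began, along the tool's axes at that moment; what a row does not reach only later rows make up. A row lasts 1/10 s, in which the tool goes at most 50 mm and 8.59 degrees, less where a joint would pass 70% of its speed; a pose out of reach is approached as far as the arm can. A call with a gripper value outside its range is refused whole. "claw" is the opening, from -1 (shut) to 1 (fully open), set as the call begins (left out, the last holds). The fingers move at their own pace and stop on an object; the grip force is fixed at half the most. Time passes only in rows, so rows that repeat a pose let the fingers close. It gives the time, the measured TCP pose, the force, the opening and the grip force at its end, in the units of the state.
- robot.read_state(): the state, without advancing time (a new reading comes with each control period).
- robot.capture(name): name is "scene" or "side" or "wrist"; returns a dict with "color" (384x512x3 uint8, blue, green, red), "fx", "fy", "cx", "cy" (pixels), "R" (3x3) and "t" (3): a world point X has camera coordinates R X + t. Camera axes: x right, y down, z forward; pixel columns grow to the right and rows downward; lengths in m; the calibration is good to about 2 mm. The wrist camera is an equidistant fisheye: a pixel r from the principal point sees the ray r / f radians off the axis. A picture is of the moment at which its call begins. There is no depth.
- robot.job_done(): hands the job in; it is judged then, once.
Trained networks look in a picture, given as the dict that the camera call returned (one of the last four; its "shot" number tells which), for a name from the list of things; names that differ only in an ending like _2 or _b are one class to them, and where a whole thing is asked for, a point or a joint stands for the part that bears it (a point fixed in the world has none). Each returns a list of dicts, best first, with "p" (0 to 1); they miss things now and then, are a little off and sometimes report something else, mostly with a low value. They report only what shows in the picture. A call takes as long as a camera call. They do not tell look-alikes from the thing itself.
- robot.search_frame(query, picture): "pixel" ([column, row] in pixels, amid what is visible of it).
- robot.cut_out(query, picture): "mask" (384x512 bool, what is visible of it) and "pixel" ([column, row] in pixels, amid what is visible of it).
- robot.tip_of(query, picture): "pixel" ([column, row] in pixels: a listed point, or the origin of a listed thing).
The state is a dict: "time_s": time; "joint_positions": joint angles; "qd": joint speeds; "tau": joint torques, N m; "tcp_pos": TCP position; "tcp_rot": TCP orientation; "contact_force": force on the tool from outside, world axes, zero at the start; "wrist_torque": the same for the moment, N m; "grip_width": opening from 0.0 (shut) to 1.0 (fully open); "grip_force": force on a finger pad.
Only numpy, scipy, OpenCV 4.12 (cv2) and the standard library are available. Lean on these libraries where they do the work, as an engineer would, in place of code of your own. Each camera call takes 0.05 s, during which the arm holds its last target. There are 200 camera calls.

### The job

The square storage jar in the wooden holder has a round metal twist-off lid that is stuck. Break the lid loose anticlockwise with a short hard twist, gripping no harder than it takes so that you do not dent it; as soon as it gives, ease off to a light grip, turn the lid the rest of the way and lift it off only when it comes freely. Set it down gently (no dropping), flat and right way up, on the worktop or hob clear of the holder, with the jar still standing in the holder and everything else left alone.

Things in the scene. Friction and masses are not known exactly. Their poses are not given: they have to be found in the camera images.
- lid: Round aluminium twist-off lid on the jar: 58 mm outer diameter, 36 mm tall, straight knurled sides, 70 to 120 g. Origin on its axis at its underside, z up, top at +36 mm. It opens anticlockwise seen from above: after 2 to 15 degrees of play it needs a twist of about 0.4 to 0.9 N m and is loose by about 35 degrees; from there it turns with almost no resistance.
- lid_grip (a point): Point on the lid's axis 26 mm above its underside: height to grip its sides. While it is stuck, pads pressing too lightly slip round it (it takes 20 to 40 N; friction differs); over 45 N per finger dents it. Once it is loose and has turned over 45 degrees on the jar, over 20 N per finger dents it; 8 to 15 N is plenty.
- jar_rim (a point): Centre of the jar's open mouth, 103 mm above the jar's origin; the neck is 40 mm in outer diameter. Two hidden lugs in the lid sit under ribs of the neck: the lid lifts off freely only when turned 105 to 140 degrees from its start (hard stop at about 140; more than one grip's turn). Before 105 degrees, pulling up lifts the jar.
- jar: White ceramic storage jar, 70 mm square body 78 mm tall with a round neck above; hollow, 0.6 to 0.9 kg. Origin at the centre of its underside, z up. It stands loosely in the holder's pocket, which keeps it from turning (a few degrees of play). With the lid on, the lid's underside is 80 mm and its top 116 mm above the jar's origin.
- holder: Light wooden block, 98 mm square and 36 mm high, fixed to the worktop, with a 72.5 mm square pocket that holds the jar; pocket floor 8 mm above the worktop. Origin at the centre of its underside, z up.
- lid_mark (a point): The outer end of the raised bar on the lid's top, 22 mm from the lid's axis along the lid's own x axis, at its top face (36 mm above the lid's origin). At the start it points along the jar's x axis (within 4 degrees) and moves round with the lid.
- mug: Bystander: tall floral mug standing upside down, 69x92x118 mm. Origin at its underside, z up.
- biscuit_box: Bystander: small clear box of biscuits, 76x69x43 mm. Origin at the centre of its underside, z up.
- creamer_a: Bystander: small milk portion pot, 39 mm wide, 21 mm high, near the front edge, to the left. Origin at its underside.
- creamer_b: Bystander: another such milk pot, farther back than the jar. Origin at its underside.
- soap: Bystander: small wrapped guest soap standing on its edge, 16x40x26 mm, to the right. Origin at its underside.
- plug: Bystander: rubber sink plug, 45 mm wide, 30 mm high, lying on the black hob (whose glass is 5 mm above the worktop) to the left. Origin at its underside.
Things that resemble listed ones, but are neither listed nor needed, are in the scene too. What is shaped like the lid but pink or red is not meant.

How it is judged:
By the outcome, as a careful person would: the job done as asked, in the order asked, and still so for the second after the job is handed in, with the robot touching nothing.
It also fails if it takes over 72 s, if anything falls off the work surface, if the arm or the gripper's body presses on something with over 40 N, if the wrist force passes 120 N, or if a joint passes its speed limit or range.

## Working session

There is one attempt and no reset: what is moved stays moved. The work goes in short steps, Python scripts to look and compute and a tool call to move; the robot and the scene stay as the last step left them, time stands still between calls to the robot, and variables do not carry over. Pictures are saved under pics/ and viewed, at most 10 in all, crops included, and the job is handed in when it is done.

Besides the shell and the picture viewer there is one more tool, called after ">>>" in YAML: its name, and indented under it one key for each argument. jog_arm: Moves the arm, as the interface text tells. Its arguments: {"type":"object","properties":{"commands":{"type":"array"},"claw":{"type":"number"}},"required":["commands"]}

```bash
mkdir -p pics; python3 - <<'E'
from workcell import robot
import cv2, numpy as np
s=robot.read_state(); print({k:np.round(v,3).tolist() for k,v in s.items()})
ims=[]
for c in ["scene","side"]:
    p=robot.capture(c); cv2.imwrite(f"pics/{c}0.png",p["color"])
    print(c,p["fx"],p["fy"],p["cx"],p["cy"],np.round(p["R"],4).tolist(),np.round(p["t"],4).tolist())
    for q in ["lid","jar","lid_mark","lid_grip","jar_rim","holder","mug","biscuit_box","creamer_a","soap","plug"]:
        print(q,[(np.round(d["pixel"]).tolist(),round(d["p"],2)) for d in robot.tip_of(q,p)[:4]],[(np.round(d["pixel"]).tolist(),round(d["p"],2)) for d in robot.search_frame(q,p)[:4]] if q=="lid" else "")
    ims.append(p["color"])
E
```

```text
{'time_s': 0.0, 'joint_positions': [-1.403, 0.537, -0.004, 1.539, 0.003, 1.067, -0.071], 'qd': [-0.0, -0.0, 0.001, 0.0, 0.0, -0.0, -0.002], 'tau': [0.0, -58.341, 1.049, -25.91, 0.012, 0.01, 0.0], 'tcp_pos': [0.15, 0.632, 0.252], 'tcp_rot': [-0.0, 0.117, 0.993, -0.001], 'contact_force': [0.103, 0.265, -0.154], 'wrist_torque': [-0.014, 0.059, -0.03], 'grip_force': 0.0, 'grip_width': 0.993}
scene 435.88233751897235 435.88233751897235 250.8018698515871 190.52241867339467 [[0.449, -0.8934, -0.0176], [-0.4852, -0.2272, -0.8444], [0.7504, 0.3876, -0.5355]] [-0.2015, 0.3505, 0.9782]
lid [([250.0, 231.0], 0.83), ([289.0, 219.0], 0.77), ([273.0, 216.0], 0.59)] [([249.0, 226.0], 0.9), ([275.0, 208.0], 0.58), ([289.0, 216.0], 0.56)]
jar [([295.0, 238.0], 0.87)] 
lid_mark [([296.0, 202.0], 0.77), ([243.0, 223.0], 0.65), ([274.0, 211.0], 0.56)] 
lid_grip [([251.0, 226.0], 0.79), ([269.0, 208.0], 0.71), ([289.0, 208.0], 0.65), ([292.0, 241.0], 0.65)] 
jar_rim [([290.0, 211.0], 0.81), ([241.0, 183.0], 0.26)] 
holder [([293.0, 244.0], 0.71)] 
mug [([240.0, 183.0], 0.89)] 
biscuit_box [([278.0, 197.0]
[... 273 characters left out ...]
.2022, -0.6679, -0.7162]] [0.5649, 0.1428, 1.2614]
lid [([298.0, 212.0], 0.87), ([305.0, 163.0], 0.82), ([271.0, 200.0], 0.79)] [([305.0, 160.0], 0.84), ([270.0, 195.0], 0.79), ([298.0, 206.0], 0.78)]
jar [([306.0, 184.0], 0.79)] 
lid_mark [([300.0, 156.0], 0.66), ([272.0, 192.0], 0.66)] 
lid_grip [([266.0, 194.0], 0.85), ([308.0, 159.0], 0.76), ([300.0, 206.0], 0.53), ([253.0, 314.0], 0.23)] 
jar_rim [([308.0, 160.0], 0.56), ([299.0, 154.0], 0.45)] 
holder [([302.0, 185.0], 0.92)] 
mug [([206.0, 241.0], 0.92), ([224.0, 199.0], 0.51)] 
biscuit_box [([225.0, 201.0], 0.67)] 
creamer_a [([245.0, 183.0], 0.63), ([298.0, 266.0], 0.43)] 
soap [([311.0, 151.0], 0.59)] 
plug [([252.0, 312.0], 0.82)]
```

View pics/scene0.png

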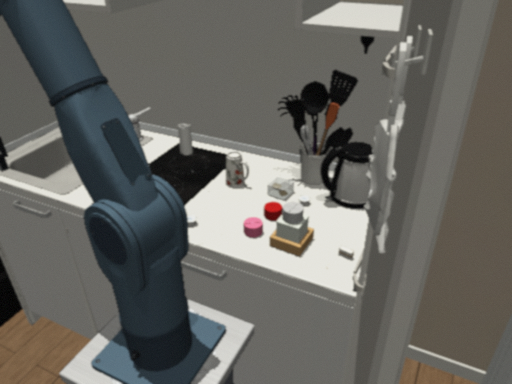

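View pics/side0.png

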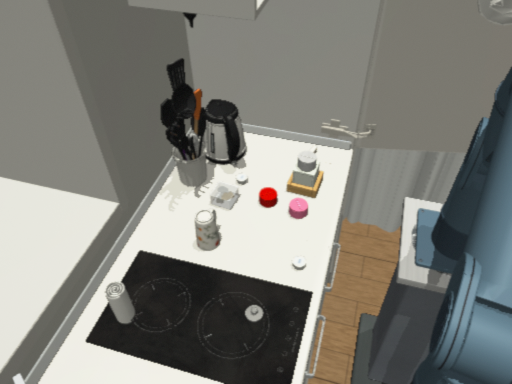

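Candidates: grey lid on the jar in the holder, scene (292,208) / side (306,160); pink cap on the worktop, scene (250,226) / side (298,207); red cap, scene (273,210) / side (269,196). I choose the grey one on the jar. The plug at side (253,312) and the creamers at side (299,263) and (242,180) are also pale and round.

```bash
cat > h.py <<'E'
from workcell import robot
import cv2, numpy as np
from scipy.spatial.transform import Rotation as Ro
def tri(a,pa,b,pb):
    P=[np.diag([1,1,1.])@np.array([[p["fx"],0,p["cx"]],[0,p["fy"],p["cy"]],[0,0,1]])@np.c_[p["R"],p["t"]] for p in(a,b)]
    X=cv2.triangulatePoints(P[0],P[1],np.float64(pa).reshape(2,1),np.float64(pb).reshape(2,1))
    return (X[:3]/X[3]).ravel()
def ray(p,px,fish=False):
    u=np.array([(px[0]-p["cx"])/p["fx"],(px[1]-p["cy"])/p["fy"]])
    if fish:
        r=np.hypot(*u); d=np.r_[u*np.sin(r)/max(r,1e-9),np.cos(r)]
    else: d=np.r_[u,1]
    R=np.array(p["R"]); return -R.T@np.array(p["t"]), R.T@d
def onz(p,px,z,fish=False):
    c,d=ray(p,px,fish); return c+d*(z-c[2])/d[2]
def axes():
    s=robot.read_state(); q=s["tcp_rot"]
    return s,Ro.from_quat([q[1],q[2],q[3],q[0]]).as_matrix()
E
python3 - <<'E'
from h import *
a=robot.capture("scene");b=robot.capture("side")
prs={"jar":((295,238),(306,184)),"lidgrip":((289,208),(308,159)),"mark":((296,202),(300,156)),"rim":((290,211),(308,160)),"holder":((293,244),(302,185)),"pink":((250,231),(298,212)),"red":((273,216),(271,200)),"biscuit":((278,197),(225,201)),"mug":((240,183),(206,241)),"creamB":((301,202),(245,183)),"creamA":((193,222),(298,266)),"soap":((344,254),(311,151))}
for k,(p,q) in prs.items(): print(k,np.round(tri(a,p,b,q),3),np.round(onz(b,q,0),3)[:2])
for c,p in(("scene",a),("side",b)):
    for q in("jar","lid","holder"):
        for d in robot.cut_out(q,p)[:3]:
            r,cc=np.nonzero(d["mask"]); print(c,q,round(d["p"],2),cc.min(),cc.max(),r.min(),r.max(),cc.mean().round(1),r.mean().round(1))
print(axes()[1].round(3).tolist())
w=robot.capture("wrist"); cv2.imwrite("pics/w0.png",w["color"]); print(w["fx"],w["cx"],w["cy"],-np.array(w["R"]).T@w["t"])
o=[cv2.resize(i,(400,400),interpolation=cv2.INTER_CUBIC) for i in(a["color"][180:270,240:330],b["color"][130:220,260:350])]
cv2.imwrite("pics/crop0.png",np.hstack(o))
E
```

```text
jar [ 0.468 -0.128  0.009] [ 0.463 -0.129]
lidgrip [ 0.462 -0.115  0.122] [ 0.482 -0.254]
mark [ 0.491 -0.122  0.125] [ 0.513 -0.262]
rim [ 0.462 -0.118  0.114] [ 0.481 -0.249]
holder [ 0.475 -0.128 -0.009] [ 0.475 -0.12 ]
pink [0.459 0.007 0.005] [0.461 0.001]
red [ 0.556 -0.024  0.005] [ 0.556 -0.026]
biscuit [ 0.695  0.014 -0.01 ] [0.696 0.018]
mug [ 0.704  0.176 -0.008] [0.697 0.186]
creamB [ 0.661 -0.076  0.007] [ 0.66  -0.079]
creamA [ 0.421  0.194 -0.   ] [0.417 0.199]
soap [ 0.476 -0.282  0.011] [ 0.481 -0.3  ]
scene jar 0.85 276 308 214 243 292.1 229.3
scene jar 0.68 225 249 151 187 235.4 170.0
scene jar 0.45 299 309 195 204 304.0 199.2
scene lid 0.83 283 303 202 222 292.5 212.0
scene lid 0.83 243 261 218 236 251.9 227.0
scene holder 0.85 269 313 228 255 291.5 242.8
side jar 0.81 292 319 161 187 305.4 175.3
side lid 0.86 288 307 198 218 298.0 207.7
side lid 0.84 298 316 151 170 306.7 160.4
side lid 0.83 258 276 187 207 267.4 196.8
side holder 0.73 286 322 171 196 303.0 186.8
side holder 0.45 194 219 208 250 206.2 229.6
[[-0.973, 0.232, 0.0], [0.232, 0.973, -0.0], [-0.0, 0.0, -1.0]]
297.3186396354542 254.91865687298477 192.10175197781305 [0.07157663 0.6503371  0.37356056]
```

View pics/crop0.png

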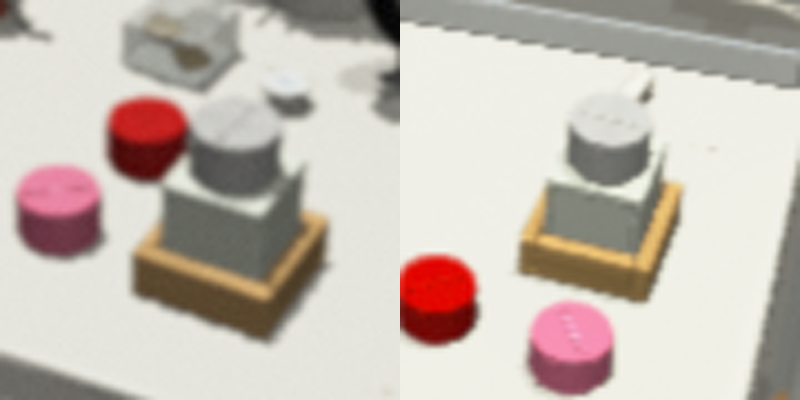

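The crop shows the grey lid with its bar on the white jar in the wooden holder, around scene (292,212) and side (307,160). The pink and red caps stand clear to the left. I'll go round the base to above the jar.

>>> jog_arm:
  commands:
    - {"dp": [-40,-28,0],"turn": 8}
    - {"dp": [-80,-55,0],"turn": 16}
    - {"dp": [-120,-82,0],"turn": 24}
    - {"dp": [-160,-109,0],"turn": 32}
    - {"dp": [-200,-136,0],"turn": 40}
    - {"dp": [-240,-163,0],"turn": 48}
    - {"dp": [-280,-190,0],"turn": 56}
    - {"dp": [-320,-218,0],"turn": 64}
    - {"dp": [-368,-252,0],"turn": 72}
    - {"dp": [-368,-252,0],"turn": 80}
  claw: 1

```text
time_s: 2.75
tcp_pos: [0.4547, 0.2957, 0.254]
tcp_rot: [0.002, 0.733, 0.68, 0.0]
contact_force: [0.1, 0.4, -0.2]
grip_width: 1.004
grip_force: 0.0
```

```bash
python3 - <<'E'
from h import *
s,R=axes(); print(s["joint_positions"],s["tcp_pos"],R.round(3).tolist())
print(1000*R.T@(np.r_[0.462,-0.12,0.25]-s["tcp_pos"]))
E
```

```text
[-0.99247665  0.36894309  0.41933979  1.84584297 -0.17598496  0.96209169
 -0.57147153] [0.45465119 0.29571621 0.25402536] [[0.074, 0.997, 0.003], [0.997, -0.074, -0.002], [-0.002, 0.003, -1.0]]
[-414.02245813   38.1108616     4.81058058]
```

>>> jog_arm:
  commands:
    - {"dp": [-40,4,0],"turn": 5}
    - {"dp": [-82,8,0],"turn": 10}
    - {"dp": [-124,12,0],"turn": 15}
    - {"dp": [-166,16,0],"turn": 20}
    - {"dp": [-208,20,0],"turn": 25}
    - {"dp": [-250,24,0],"turn": 30}
    - {"dp": [-292,28,0],"turn": 35}
    - {"dp": [-334,32,0],"turn": 40}
    - {"dp": [-376,36,0],"turn": 45}
    - {"dp": [-414,38,0],"turn": 50}

```text
time_s: 3.75
tcp_pos: [0.4637, -0.1156, 0.2537]
tcp_rot: [0.0, 0.95, 0.312, 0.001]
contact_force: [1.3, 0.3, 0.7]
grip_width: 0.998
grip_force: 0.0
```

```bash
cat > look.py <<'E'
from h import *
import sys
s,R=axes(); print("j",np.round(s["joint_positions"],3),"tcp",np.round(s["tcp_pos"],4)); print(R.round(3).tolist())
w=robot.capture("wrist")
for q,z in(("lid",.088),("lid_mark",.124),("lid_grip",.114),("jar",.008),("holder",0)):
    for d in robot.tip_of(q,w)[:3]: print(q,round(d["p"],2),np.round(d["pixel"]),onz(w,d["pixel"],z,True).round(4)[:2])
for d in robot.cut_out("lid",w)[:3]:
    c,_=cv2.findContours(d["mask"].astype(np.uint8),0,1); c=max(c,key=len)
    (x,y),r=cv2.minEnclosingCircle(c); print("circ",x,y,r,onz(w,(x,y),.124,True).round(4)[:2],onz(w,(x,y),.114,True).round(4)[:2])
cv2.imwrite(f"pics/{sys.argv[1]}.png",w["color"])
E
python3 look.py w1
```

```text
j [-0.489  0.298  0.77   2.014 -0.259  0.926 -0.52 ] tcp [ 0.4637 -0.1156  0.2537]
[[0.805, 0.593, 0.001], [0.593, -0.805, 0.0], [0.001, 0.001, -1.0]]
lid 0.98 [264. 176.] [ 0.4717 -0.1218]
lid 0.79 [182. 109.] [ 0.4794 -0.0174]
lid 0.6 [239.  52.] [ 0.5553 -0.0297]
lid_mark 0.7 [281. 172.] [ 0.49   -0.1252]
lid_mark 0.66 [158. 112.] [ 0.4713 -0.0068]
lid_mark 0.63 [239.  64.] [ 0.543  -0.0411]
lid_grip 0.86 [266. 183.] [ 0.4722 -0.1226]
lid_grip 0.78 [178. 106.] [ 0.4832 -0.017 ]
jar 0.98 [260. 160.] [ 0.4693 -0.1198]
circ 264.9004211425781 183.805419921875 34.02976608276367 [ 0.4733 -0.1198] [ 0.4711 -0.1219]
circ 240.19334411621094 46.68205261230469 26.330406188964844 [ 0.5559 -0.0331] [ 0.557  -0.0317]
circ 177.14686584472656 107.8183822631836 26.298412322998047 [ 0.4835 -0.0195] [ 0.4817 -0.0176]
```

View pics/w1.png

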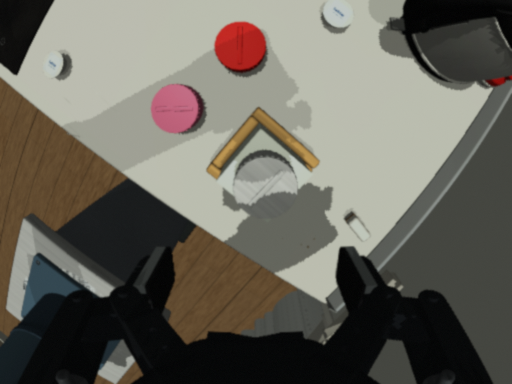

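The wrist view shows the grey lid at (265,184) on the jar in the holder, with pink at (177,108) and red at (240,47). The lid centre is near (0.472,-0.121). I'll move closer and measure again.

>>> jog_arm:
  commands:
    - {"dp": [2,5,20],"turn": 0}
    - {"dp": [4,9,45],"turn": 0}
    - {"dp": [4,9,65],"turn": 0}
    - {"dp": [4,9,65],"turn": 0}
    - {"dp": [4,9,65],"turn": 0}

```text
time_s: 4.6
tcp_pos: [0.4723, -0.1177, 0.1886]
tcp_rot: [-0.0, 0.949, 0.315, -0.0]
contact_force: [0.3, 0.1, 0.3]
grip_width: 1.0
grip_force: 0.0
```

```bash
python3 look.py w2; python3 - <<'E'
from h import *
a=robot.capture("scene");b=robot.capture("side")
m=[(p,d["mask"]) for p in(a,b) for d in robot.cut_out("lid",p)[:3]]
for p,k in m:
    r,c=np.nonzero(k); print(c.mean().round(1),r.mean().round(1),onz(p,(c.mean(),r.mean()),.110).round(4))
E
```

```text
j [-0.406  0.423  0.698  2.048 -0.378  0.798 -0.413] tcp [ 0.4723 -0.1177  0.1886]
[[0.802, 0.598, -0.0], [0.598, -0.802, 0.0], [-0.0, -0.0, -1.0]]
lid 0.88 [258. 206.] [ 0.4703 -0.123 ]
lid 0.71 [164. 115.] [ 0.4859 -0.0216]
lid 0.57 [227.  45.] [ 0.5562 -0.0304]
lid_mark 0.87 [281. 201.] [ 0.4929 -0.124 ]
lid_mark 0.7 [132. 118.] [ 0.4806 -0.0117]
lid_mark 0.65 [226.  61.] [ 0.5448 -0.0425]
lid_grip 0.96 [254. 220.] [ 0.468  -0.1206]
lid_grip 0.73 [155. 115.] [ 0.4887 -0.0219]
circ 258.09136962890625 216.25918579101562 44.43153762817383 [ 0.4752 -0.1186] [ 0.4718 -0.1212]
circ 230.3455047607422 40.77557373046875 32.772342681884766 [ 0.5564 -0.0369] [ 0.5574 -0.0351]
292.4 212.8 [ 0.4618 -0.1255  0.11  ]
252.7 226.8 [ 0.3566 -0.0542  0.11  ]
297.6 207.2 [0.4501 0.0817 0.11  ]
306.1 160.5 [ 0.4681 -0.1193  0.11  ]
267.7 196.7 [0.542  0.0647 0.11  ]
```

View pics/w2.png

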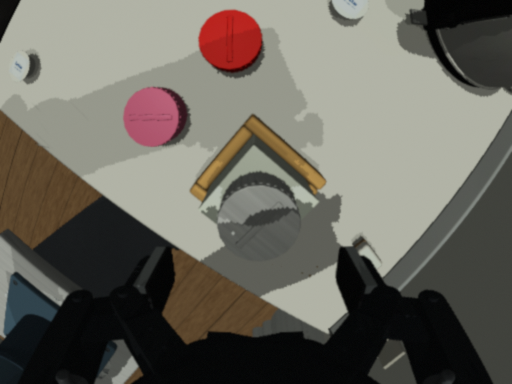

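The view shows the top face centred near (259,222) with radius about 41 px, bar pointing right and up. So the lid is at about (0.472,-0.121). I'll descend in steps.

>>> jog_arm:
  commands:
    - {"dp": [-2.5,2,15],"turn": 0}
    - {"dp": [-2.5,2,35],"turn": 0}
    - {"dp": [-2.5,2,55],"turn": 0}
    - {"dp": [-2.5,2,66],"turn": 0}
    - {"dp": [-2.5,2,71.5],"turn": 0}
    - {"dp": [-2.5,2,71.5],"turn": 0}
    - {"dp": [-2.5,2,71.5],"turn": 0}

```text
time_s: 5.85
tcp_pos: [0.4718, -0.1217, 0.1174]
tcp_rot: [0.0, 0.949, 0.314, 0.0]
contact_force: [0.4, 0.4, -0.6]
grip_width: 1.001
grip_force: 0.0
```

>>> jog_arm:
  commands:
    - {"dp": [0,0,0],"turn": 0}
    - {"dp": [0,0,0],"turn": 0}
    - {"dp": [0,0,0],"turn": 0}
    - {"dp": [0,0,0],"turn": 0}
  claw: 0.45

```text
time_s: 6.25
tcp_pos: [0.4715, -0.1215, 0.117]
tcp_rot: [0.0, 0.949, 0.314, 0.0]
contact_force: [-0.8, -0.4, -0.3]
grip_width: 0.727
grip_force: 0.0
```

>>> jog_arm:
  commands:
    - {"dp": [0,0,0],"turn": 0}
    - {"dp": [0,0,0],"turn": 0}
    - {"dp": [0,0,0],"turn": 0}
  claw: 0.37

```text
time_s: 6.55
tcp_pos: [0.4715, -0.1215, 0.1169]
tcp_rot: [-0.0, 0.949, 0.314, 0.0]
contact_force: [-0.5, 0.7, 3.1]
grip_width: 0.685
grip_force: 3.4
```

>>> jog_arm:
  commands:
    - {"dp": [0,0,0],"turn": 0}
    - {"dp": [0,0,0],"turn": 0}
    - {"dp": [0,0,0],"turn": 0}
  claw: 0.34

```text
time_s: 6.85
tcp_pos: [0.4714, -0.1214, 0.1171]
tcp_rot: [-0.0, 0.949, 0.314, 0.0]
contact_force: [-1.9, 1.0, 6.6]
grip_width: 0.673
grip_force: 21.0
```

>>> jog_arm:
  commands:
    - {"dp": [0,0,0],"turn": 0}
    - {"dp": [0,0,0],"turn": 0}
    - {"dp": [0,0,0],"turn": 0}
  claw: 0.322

```text
time_s: 7.15
tcp_pos: [0.4714, -0.1214, 0.1172]
tcp_rot: [-0.0, 0.949, 0.314, 0.0]
contact_force: [-2.5, 1.6, 8.6]
grip_width: 0.669
grip_force: 38.0
```

>>> jog_arm:
  commands:
    - {"dp": [0,0,0],"turn": -4}
    - {"dp": [0,0,0],"turn": -8}
    - {"dp": [0,0,0],"turn": -12}

```text
time_s: 7.45
tcp_pos: [0.4714, -0.121, 0.1172]
tcp_rot: [-0.001, 0.911, 0.412, 0.0]
contact_force: [-2.3, 4.7, 10.8]
grip_width: 0.67
grip_force: 38.0
```

```bash
cat > st.py <<'E'
from h import *
s,R=axes(); print("t",s["time_s"],"yaw",np.degrees(np.arctan2(R[1,0],R[0,0])).round(1),"F",np.round(s["contact_force"],1),"M",np.round(s["wrist_torque"],2),"grip",round(s["grip_force"],1),round(s["grip_width"],3),"tcp",np.round(s["tcp_pos"],4),"j",np.round(s["joint_positions"],2))
E
python3 st.py
```

```text
t 7.45 yaw 48.6 F [-2.3  4.7 10.8] M [ 1.03  0.73 -1.04] grip 38.0 0.67 tcp [ 0.4714 -0.121   0.1172] j [-0.27  0.53  0.54  2.08 -0.45  0.64 -0.14]
```

>>> jog_arm:
  commands:
    - {"dp": [0,0,0],"turn": -6}
    - {"dp": [0,0,0],"turn": -10}

```text
time_s: 7.65
tcp_pos: [0.4706, -0.1202, 0.1171]
tcp_rot: [-0.002, 0.872, 0.489, 0.0]
contact_force: [-5.5, 6.6, 14.3]
grip_width: 0.667
grip_force: 34.7
```

```bash
python3 st.py
```

```text
t 7.65 yaw 58.6 F [-5.5  6.6 14.3] M [ 1.38  1.35 -1.28] grip 34.7 0.667 tcp [ 0.4706 -0.1202  0.1171] j [-0.23  0.52  0.49  2.08 -0.41  0.63 -0.  ]
```

```bash
python3 - <<'E'
from h import *
w=robot.capture("wrist"); c=w["color"][180:340,140:380]
b=robot.capture("side")["color"][140:200,270:340]
cv2.imwrite("pics/w3.png",np.hstack([cv2.resize(c,(480,320),interpolation=2),cv2.resize(b,(320,320),interpolation=2)]))
for d in robot.tip_of("lid_mark",w)[:2]: print(d["p"],d["pixel"],onz(w,d["pixel"],.124,True))
E
```

```text
0.77 [292.6, 256.3] [ 0.49142529 -0.11818622  0.124     ]
0.77 [283.6, 43.9] [ 0.53226248 -0.03986373  0.124     ]
```

View pics/w3.png

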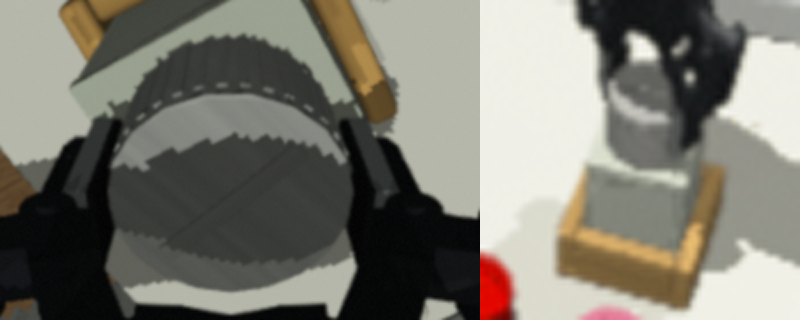

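The crop shows the pads on the lid. Corrected for foreshortening, the bar is still about 40° to the tool, as before, so the lid is turning with the grip and the jar still stands in the holder. I'll continue the twist.

>>> jog_arm:
  commands:
    - {"dp": [0,0,0],"turn": -6}
    - {"dp": [0,0,0],"turn": -9}

```text
time_s: 8.0
tcp_pos: [0.47, -0.1201, 0.117]
tcp_rot: [-0.002, 0.83, 0.558, -0.0]
contact_force: [-4.6, 4.8, 10.3]
grip_width: 0.67
grip_force: 34.2
```

```bash
python3 st.py
```

```text
t 8.0 yaw 67.8 F [-4.6  4.8 10.3] M [0.85 1.15 0.12] grip 34.2 0.67 tcp [ 0.47   -0.1201  0.117 ] j [-0.2   0.51  0.45  2.08 -0.37  0.63  0.12]
```

The torque has dropped from -1.28 to about 0, so the lid gave. I'll ease off now.

>>> jog_arm:
  commands:
    - {"dp": [0,0,0],"turn": 0}
    - {"dp": [0,0,0],"turn": 0}
    - {"dp": [0,0,0],"turn": 0}
  claw: 0.355

```text
time_s: 8.3
tcp_pos: [0.4701, -0.1214, 0.1166]
tcp_rot: [-0.001, 0.831, 0.556, -0.001]
contact_force: [-5.4, 1.0, 7.5]
grip_width: 0.679
grip_force: 10.3
```

```bash
python3 st.py
```

```text
t 8.3 yaw 67.6 F [-5.4  1.   7.5] M [0.26 1.14 0.44] grip 10.3 0.679 tcp [ 0.4701 -0.1214  0.1166] j [-0.2   0.51  0.45  2.08 -0.37  0.63  0.12]
```

>>> jog_arm:
  commands:
    - {"dp": [0,-1,0],"turn": -6}
    - {"dp": [0,-1,0],"turn": -12}
    - {"dp": [0,-1,0],"turn": -18}
    - {"dp": [0,-1,0],"turn": -24}
    - {"dp": [0,-1,0],"turn": -30}
    - {"dp": [0,-1,0],"turn": -36}
    - {"dp": [0,-1,0],"turn": -42}
    - {"dp": [0,-1,0],"turn": -48}

```text
time_s: 9.1
tcp_pos: [0.4708, -0.1212, 0.1167]
tcp_rot: [0.0, 0.532, 0.847, 0.0]
contact_force: [-0.7, 0.1, 1.0]
grip_width: 0.678
grip_force: 8.3
```

```bash
python3 st.py
```

```text
t 9.1 yaw 115.8 F [-0.7  0.1  1. ] M [ 0.19  0.19 -0.05] grip 8.3 0.678 tcp [ 0.4708 -0.1212  0.1167] j [-0.02  0.48  0.23  2.07 -0.19  0.6   0.78]
```

>>> jog_arm:
  commands:
    - {"dp": [0,0,0],"turn": -6}
    - {"dp": [0,0,0],"turn": -12}
    - {"dp": [0,0,0],"turn": -18}
    - {"dp": [0,0,0],"turn": -24}
    - {"dp": [0,0,0],"turn": -30}
    - {"dp": [0,0,0],"turn": -36}
    - {"dp": [0,0,0],"turn": -41}
    - {"dp": [0,0,0],"turn": -44}
  claw: 0.353

```text
time_s: 9.9
tcp_pos: [0.4706, -0.1215, 0.1167]
tcp_rot: [0.0, 0.176, 0.984, -0.0]
contact_force: [-0.7, 0.8, 2.5]
grip_width: 0.673
grip_force: 8.3
```

```bash
python3 st.py; python3 - <<'E'
from h import *
w=robot.capture("wrist"); c=w["color"][180:340,140:380]
b=robot.capture("side")["color"][140:200,270:340]
cv2.imwrite("pics/w4.png",np.hstack([cv2.resize(c,(480,320),interpolation=2),cv2.resize(b,(320,320),interpolation=2)]))
for d in robot.tip_of("lid_mark",w)[:3]: print(d["p"],d["pixel"],onz(w,d["pixel"],.124,True))
E
```

```text
t 9.9 yaw 159.7 F [-0.7  0.8  2.5] M [ 0.08  0.19 -0.05] grip 8.3 0.673 tcp [ 0.4706 -0.1215  0.1167] j [ 0.14  0.47  0.03  2.06 -0.02  0.6   1.4 ]
0.75 [424.8, 128.7] [ 0.42802937 -0.02961609  0.124     ]
0.71 [383.1, 251.5] [ 0.47775154 -0.06108742  0.124     ]
0.57 [289.1, 254.0] [ 0.46158484 -0.10293013  0.124     ]
```

View pics/w4.png

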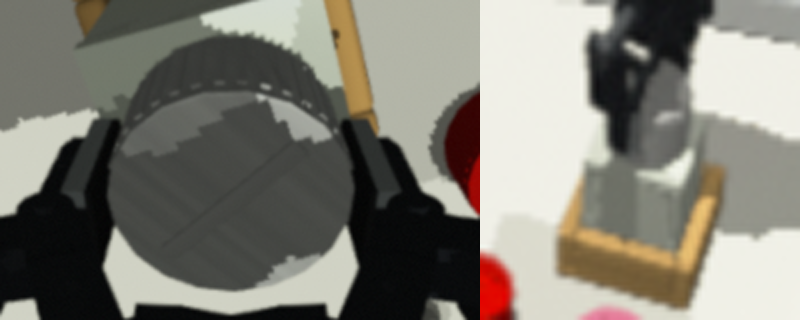

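The bar is at the same angle to the tool, so the lid has turned about 123° with no slip, and the jar is seated. I'll lift gently and check the force.

>>> jog_arm:
  commands:
    - {"dp": [0,0,0],"turn": 0}
    - {"dp": [0,0,-1],"turn": 0}
    - {"dp": [0,0,-2],"turn": 0}
    - {"dp": [0,0,-4],"turn": 0}
    - {"dp": [0,0,-6],"turn": 0}
  claw: 0.346

```text
time_s: 10.55
tcp_pos: [0.4704, -0.1211, 0.1229]
tcp_rot: [-0.0, 0.177, 0.984, -0.0]
contact_force: [0.4, -0.5, -0.5]
grip_width: 0.674
grip_force: 13.3
```

```bash
python3 st.py
```

```text
t 10.55 yaw 159.6 F [ 0.4 -0.5 -0.5] M [-0.03  0.01 -0.04] grip 13.3 0.674 tcp [ 0.4704 -0.1211  0.1229] j [ 0.14  0.46  0.03  2.06 -0.02  0.62  1.39]
```

It lifts freely with no load. I'll raise it clear and check the place spot.

>>> jog_arm:
  commands:
    - {"dp": [0,0,-5],"turn": 0}
    - {"dp": [0,0,-12],"turn": 0}
    - {"dp": [0,0,-20],"turn": 0}
    - {"dp": [0,0,-30],"turn": 0}
    - {"dp": [0,0,-42],"turn": 0}
    - {"dp": [0,0,-55],"turn": 0}
    - {"dp": [0,0,-68],"turn": 0}
    - {"dp": [0,0,-68],"turn": 0}

```text
time_s: 11.35
tcp_pos: [0.4718, -0.1215, 0.193]
tcp_rot: [0.002, 0.177, 0.984, 0.0]
contact_force: [0.1, 0.6, -1.0]
grip_width: 0.674
grip_force: 13.4
```

```bash
python3 st.py; python3 - <<'E'
from h import *
s,R=axes(); T=np.r_[.55,.09,.19]
print(1000*R.T@(T-s["tcp_pos"]))
b=robot.capture("side"); im=b["color"].copy()
for dx in(0,):
    t=np.linspace(0,6.3,60)
    for r,c in((.03,(0,255,0)),(.06,(255,0,0))):
        P=np.c_[.55+r*np.cos(t),.09+r*np.sin(t),0*t]; q=(b["R"]@P.T).T+b["t"]
        px=np.c_[q[:,0]/q[:,2]*b["fx"]+b["cx"],q[:,1]/q[:,2]*b["fy"]+b["cy"]]
        cv2.polylines(im,[px.astype(int)],True,c,1)
cv2.imwrite("pics/side5.png",cv2.resize(im[100:360,120:380],(600,600)))
E
```

```text
t 11.35 yaw 159.6 F [ 0.1  0.6 -1. ] M [ 0.03 -0.   -0.01] grip 13.4 0.674 tcp [ 0.4718 -0.1215  0.193 ] j [ 0.13  0.34  0.03  2.02 -0.02  0.78  1.39]
[  0.42406972 225.45714005   3.18039334]
```

View pics/side5.png

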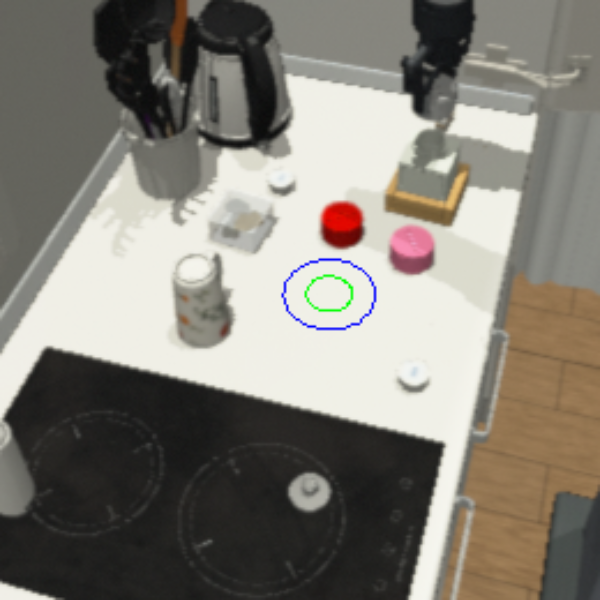

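The image shows the lid held clear above the jar, which stands in the holder. The place ring at crop (330,293) lies on bare worktop, clear of pink (411,249), red (342,222), mug (202,300) and the hob.

>>> jog_arm:
  commands:
    - {"dp": [0,12,0],"turn": 0}
    - {"dp": [0,37,0],"turn": 0}
    - {"dp": [0,65,0],"turn": 0}
    - {"dp": [0,95,0],"turn": 0}
    - {"dp": [0,125,0],"turn": 0}
    - {"dp": [0,155,0],"turn": 0}
    - {"dp": [0,183,0],"turn": 0}
    - {"dp": [0,208,0],"turn": 0}
    - {"dp": [0,224,0],"turn": 0}
    - {"dp": [0,230,0],"turn": 0}

```text
time_s: 12.4
tcp_pos: [0.5505, 0.0969, 0.1902]
tcp_rot: [-0.001, 0.176, 0.984, 0.0]
contact_force: [-0.2, -0.7, -0.6]
grip_width: 0.673
grip_force: 13.3
```

>>> jog_arm:
  commands:
    - {"dp": [0,0,8],"turn": 0}
    - {"dp": [0,0,25],"turn": 0}
    - {"dp": [0,0,50],"turn": 0}
    - {"dp": [0,0,75],"turn": 0}
    - {"dp": [0,0,100],"turn": 0}
    - {"dp": [0,0,122],"turn": 0}
    - {"dp": [0,0,138],"turn": 0}
    - {"dp": [0,0,148],"turn": 0}
    - {"dp": [0,0,154],"turn": 0}
    - {"dp": [0,0,154],"turn": 0}

```text
time_s: 13.4
tcp_pos: [0.5504, 0.0941, 0.0365]
tcp_rot: [-0.0, 0.177, 0.984, -0.0]
contact_force: [0.0, -0.4, -1.7]
grip_width: 0.674
grip_force: 13.3
```

```bash
python3 st.py
```

```text
t 13.4 yaw 159.6 F [ 0.  -0.4 -1.7] M [ 0.    0.   -0.02] grip 13.3 0.674 tcp [0.5504 0.0941 0.0365] j [-0.23  0.71 -0.02  1.89  0.03  0.54  0.94]
```

>>> jog_arm:
  commands:
    - {"dp": [0,0,1.5],"turn": 0}
    - {"dp": [0,0,3],"turn": 0}
    - {"dp": [0,0,4.5],"turn": 0}
    - {"dp": [0,0,5.5],"turn": 0}
    - {"dp": [0,0,5.5],"turn": 0}

```text
time_s: 13.9
tcp_pos: [0.5506, 0.0944, 0.0313]
tcp_rot: [-0.0, 0.177, 0.984, -0.0]
contact_force: [0.7, 0.1, -1.0]
grip_width: 0.676
grip_force: 13.3
```

>>> jog_arm:
  commands:
    - {"dp": [0,0,0.5],"turn": 0}
    - {"dp": [0,0,1],"turn": 0}
    - {"dp": [0,0,1],"turn": 0}

```text
time_s: 14.2
tcp_pos: [0.5506, 0.0944, 0.0302]
tcp_rot: [-0.0, 0.177, 0.984, -0.0]
contact_force: [-0.1, 0.4, -1.0]
grip_width: 0.678
grip_force: 13.3
```

>>> jog_arm:
  commands:
    - {"dp": [0,0,0.5],"turn": 0}
    - {"dp": [0,0,1],"turn": 0}
    - {"dp": [0,0,1],"turn": 0}

```text
time_s: 14.5
tcp_pos: [0.5506, 0.0944, 0.0292]
tcp_rot: [-0.0, 0.177, 0.984, -0.0]
contact_force: [-0.0, -0.6, -1.1]
grip_width: 0.675
grip_force: 13.3
```

>>> jog_arm:
  commands:
    - {"dp": [0,0,0.5],"turn": 0}
    - {"dp": [0,0,1],"turn": 0}
    - {"dp": [0,0,1],"turn": 0}

```text
time_s: 14.8
tcp_pos: [0.5507, 0.0944, 0.0287]
tcp_rot: [0.0, 0.177, 0.984, -0.0]
contact_force: [-1.4, -0.2, 4.5]
grip_width: 0.678
grip_force: 13.7
```

>>> jog_arm:
  commands:
    - {"dp": [0,0,0.5],"turn": 0}
    - {"dp": [0,0,0.7],"turn": 0}
    - {"dp": [0,0,0.7],"turn": 0}

```text
time_s: 15.1
tcp_pos: [0.5507, 0.0945, 0.0287]
tcp_rot: [0.0, 0.177, 0.984, 0.0]
contact_force: [-3.3, -0.1, 11.9]
grip_width: 0.676
grip_force: 14.3
```

The lid is on the worktop. I'll relieve the push, release and retreat.

>>> jog_arm:
  commands:
    - {"dp": [0,0,-0.8],"turn": 0}
    - {"dp": [0,0,-0.8],"turn": 0}

```text
time_s: 15.3
tcp_pos: [0.5508, 0.0944, 0.0287]
tcp_rot: [0.0, 0.177, 0.984, 0.0]
contact_force: [-1.2, 0.4, 5.1]
grip_width: 0.672
grip_force: 13.8
```

>>> jog_arm:
  commands:
    - {"dp": [0,0,0],"turn": 0}
    - {"dp": [0,0,0],"turn": 0}
    - {"dp": [0,0,0],"turn": 0}
  claw: 0.42

```text
time_s: 15.6
tcp_pos: [0.5506, 0.0944, 0.0282]
tcp_rot: [-0.0, 0.177, 0.984, -0.0]
contact_force: [0.3, 0.0, 0.7]
grip_width: 0.712
grip_force: 0.0
```

>>> jog_arm:
  commands:
    - {"dp": [0,0,0],"turn": 0}
    - {"dp": [0,0,0],"turn": 0}
    - {"dp": [0,0,0],"turn": 0}
    - {"dp": [0,0,0],"turn": 0}
  claw: 0.9

```text
time_s: 16.0
tcp_pos: [0.5506, 0.0944, 0.0284]
tcp_rot: [0.0, 0.177, 0.984, 0.0]
contact_force: [-0.6, -0.2, 0.1]
grip_width: 0.955
grip_force: 0.0
```

>>> jog_arm:
  commands:
    - {"dp": [0,0,-5],"turn": 0}
    - {"dp": [0,0,-15],"turn": 0}
    - {"dp": [0,0,-30],"turn": 0}
    - {"dp": [0,0,-55],"turn": 0}
    - {"dp": [0,0,-85],"turn": 0}
    - {"dp": [0,0,-115],"turn": 0}
    - {"dp": [0,0,-145],"turn": 0}
    - {"dp": [0,0,-170],"turn": 0}
    - {"dp": [0,0,-190],"turn": 0}
    - {"dp": [0,0,-190],"turn": 0}

```text
time_s: 17.0
tcp_pos: [0.5526, 0.0948, 0.2227]
tcp_rot: [0.003, 0.177, 0.984, 0.001]
contact_force: [0.7, 0.7, -0.8]
grip_width: 0.947
grip_force: 0.0
```

```bash
python3 - <<'E'
from h import *
b=robot.capture("side")["color"][120:330,180:360]; w=robot.capture("wrist")["color"]
cv2.imwrite("pics/f.png",np.hstack([cv2.resize(b,(343,400)),cv2.resize(w[:,60:500],(450,400))]))
E
python3 st.py
```

```text
t 17.1 yaw 159.6 F [ 0.1 -0.6 -0.7] M [ 0.03 -0.02 -0.01] grip 0.0 0.95 tcp [0.5507 0.0944 0.2193] j [-0.23  0.42 -0.02  1.82  0.01  0.9   0.95]
```

View pics/f.png

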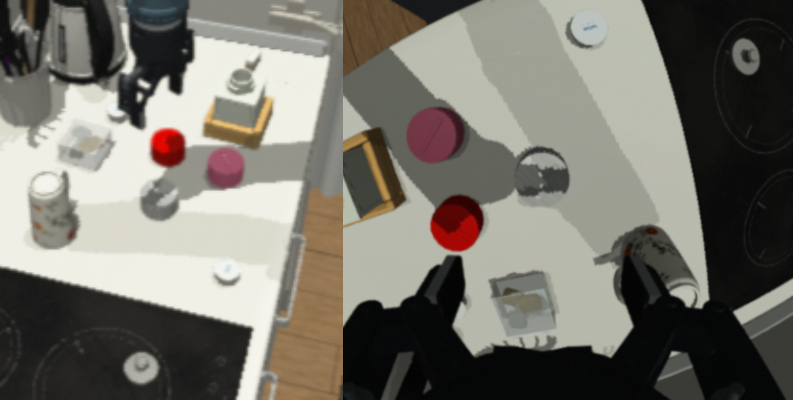

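The picture shows the lid flat on the worktop, left panel (159,198) and right panel (542,177). The open jar stands in the holder at left panel (240,98), and everything else is where it was. I'm handing in.

```bash
python3 -c "
from workcell import robot
print(robot.job_done())"
```

```text
the job is handed in; nothing more can be done
None
```

I broke the lid loose at a 38 N peak grip, turned it to about 123° at 8–13 N, lifted it free and set it flat and right way up on the worktop, with the jar still in the holder and nothing else moved; the job is handed in at about 17 s, and the judge's result was not shown.

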